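# Call beacon: return the plug gauge and hold the lens at half turn for the lamp test

## Task

Put the plug gauge that stands in the call beacon's collar back into its own hole in the wooden gauge block, the hole it fits, and let go of it. Then fit the white lens to the beacon for the lamp test: its two lugs down through the collar's notches until its rim sits flush on the collar, then turn it clockwise to the collar's middle mark, half way to the lock, without letting it go on into the lock click. Finish while still gripping the lens and holding it there against its return spring; leave the other gauges, the connector and the screwdriver where they are.

Things in the scene. Friction and masses are not known exactly. Their poses are not given: they have to be found in the camera images.
- beacon: Call beacon screwed to the bench: black box 124 x 112 x 36 mm high, a round grey bayonet collar (92 mm diameter) on it, top 58 mm above the bench. Origin on the collar's axis at bench height, z up. The collar's 54 mm bore has two notches for the lens lugs, 15 mm wide, at its +x and -x sides (34 mm from the axis); its lip is 7 mm thick. A strap 190 mm long, 3 mm thick, lies under the box along y.
- collar (a point): Point on the collar's axis at its top face, where the lens rim comes to rest (58 mm above the bench); axes as the beacon's, so the notches lie along x.
- collar_half (a point): The collar point with axes turned 40 degrees clockwise (seen from above) from the beacon's: its x axis runs through the white half-way mark, a line on the collar's rim that goes on down its side (the notches have a line on the rim alone, the lock a round dot at 80 degrees). Half way, the lens's x axis lies along this one, either way round.
- carrier (a joint): Sprung contact carrier in the collar, pushed round by the lens lugs: rad, 0 at rest, clockwise positive. It reads the lens turn less 0.1: about 0.6 half way. Its spring turns a loose lens back (0.09 N m at 0, 0.18 half way, 0.27 at the lock). The lock's sprung ball is first felt near 0.8 and passed, with a click, near 1.25; the end stop follows. A reading over 1.0 counts as gone into the lock.
- lens: Loose opal white lens cap, upright on the bench, 60 mm tall, 70 to 130 g. Origin: centre of its underside, z up. Spigot 49 mm diameter, 16 mm high, with two lugs (9 mm wide, 7 high, reaching 31.5 mm from the axis) at its foot on the +x and -x sides; rim 80 mm diameter at z 16 to 21 with a small rib over each lug; body 47 mm diameter above. Half-turn symmetric. Seated: origin 42 mm above the bench.
- gauge_block: Wooden gauge block fixed to the bench, 250 x 100 x 32 mm high, origin at the centre of its underside, long side along its x, three 20 mm deep holes of 54, 44 and 34 mm diameter at x = -80, +2 and +76 mm, y = +8 mm, with a paper label beside each. The 34 mm hole holds the small gauge, the other two are empty.
- hole_large (a point): Centre of the mouth of the 54 mm hole, the large gauge's own, at the block's top face (32 mm above the bench).
- gauge_large: The plug gauge to put away, aluminium with a dark handle, standing in the collar at the start (origin 44 mm above the bench). Origin: centre of its underside, z up. Plug 50 mm diameter, 14 mm high, chamfered foot; flange 64 mm diameter, z 14 to 19; upright round handle 20 mm diameter, z 19 to 64. Home when the flange lies on the block (origin 14 mm below the hole's mouth). 0.15 to 0.23 kg.
- gauge_mid: A smaller plug gauge of the same shape (plug 40 mm, flange 54 mm, 64 mm tall) standing on the bench beyond the lens; not to be moved.
- gauge_small: The smallest plug gauge (plug 30 mm, flange 44 mm), in its hole in the block; not to be moved.
- plug: Metal cable connector 72 mm long, 19 mm thick, lying on the bench at the left of the work area; not to be moved.
- screwdriver: Screwdriver 190 mm long lying on the bench at the right of the work area; not to be moved.
- lens_grip (a point): Point on the lens's axis 38 mm above its origin, axes as the lens's, midway between its two ribbed flat finger grips, which face +y and -y: 50 mm apart, 30 mm wide along x, 21 to 52 mm above the lens's origin.
Things that resemble listed ones, but are neither listed nor needed, are in the scene too. What is shaped like the lens but blue is not meant.

How it is judged (in metres and radians):
On the way, in this order (a step that is already met when the one before it is completed fails the run):
1. the large gauge is home in its own hole in the gauge block, flange down on the block, and let go (horizontal distance between gauge_large and hole_large below 0.005 m and z of gauge_large in the frame of hole_large below -0.012 m and angle between gauge_large's own z axis and vertical below 0.06 rad and contact force between the fingers and gauge_large below 0.1 N), for 0.2 s.
2. the lens is seated in the collar, its rim flush on the collar's top (horizontal distance between lens and collar below 0.0035 m and z of lens in the frame of collar below -0.0145 m and angle between lens's own z axis and vertical below 0.05 rad), for 0.1 s.
At the end, for the whole second after the job is handed in: Fingers grip the lens (over 1 N); it is at rest, rim within 1.5 mm of the collar top, within 3.5 mm of its axis, upright, turned clockwise to within 0.17 rad of the half-way mark, carrier turned along. Large gauge upright in its own hole: flange within 2 mm of the block, centre within 5 mm (all of step 2 and angle between the x axis of lens and the x axis of collar_half, either way round below 0.17 rad and value of joint carrier between 0.35 and 0.85 rad and contact force between the fingers and lens above 1 N and angular speed of lens below 0.1 rad/s and horizontal distance between gauge_large and hole_large below 0.005 m and z of gauge_large in the frame of hole_large below -0.012 m and angle between gauge_large's own z axis and vertical below 0.06 rad); the arm keeps its last pose, push and grip.
It fails at once if the lens is turned on into the lock (carrier over 1.0 rad) (value of joint carrier above 1 rad).
It fails at once if another gauge, the connector or the screwdriver is moved by more than 15 mm (distance of any of gauge_mid, gauge_small, plug, screwdriver from where it was at the start of the episode above 0.015 m).
It also fails if it takes over 58 s, if anything falls off the work surface, if the arm or the gripper's body presses on something with over 40 N, if the wrist force passes 120 N, or if a joint passes its speed limit or range.

## Robot

A 6-joint arm with a two-finger parallel gripper is mounted at the origin on the work surface. World frame = base frame: x ahead of the robot, y to its left, z up, the work surface at z = 0. Lengths are in m, angles in degrees, forces in N, time in s.
With the tool pointing down it reaches from about 0.425 to 1.125 m from the base axis. Payload 14.9 kg.
Tool frame: the origin (TCP) lies between the finger pads; the fingertips stand 14 mm ahead of it and the grasp point (between the pads) lies 5 mm behind it; z points along the fingers, y is the direction in which the jaws open and shut (so a half turn about z gives the same grasp; the last joint's range is limited). The gripper opens to 91 mm and grips with 3 to 60 N. Pads are 32 mm wide; open, the fingers measure 118 mm over their backs; the gripper's body (76 mm by 178 mm) begins 60 mm behind the grasp point.
Start: joints at [-1.908, 21.709, 99.362, -0, 58.929, -1.908], TCP at [0.7, -0, 0.228] pointing down, gripper open.
Joint ranges: [-158.91, 158.91], [-42.39, 125.64], [0.06, 152.35], [-60.88, 240.88], [17.5, 164.5], [-176.32, 176.32]. Speed limits (degrees/s): [108.29, 108.29, 136.94, 180, 180, 180].

## Interface

Orientations are given as [roll, pitch, yaw] about the fixed x, y, z axes, in that order (R = Rz(yaw) Ry(pitch) Rx(roll)).
In Python, from cell import monitor, optics, ticket, boxes_of, trace gives the robot as it stands.
- The arm moves only by the tool jog_arm, never from a script. Its argument "targets" is a list of rows, each an object with "translation": the shift along the world's x, y, z in cm, a list of three; "twist": the turn about the world's z in degrees. In form: [{"translation": [dx, dy, dz], "twist": twist}, ...]. A call has 1 to 10 rows; each row is the pose to reach, as a shift and turn from the pose commanded when the call began; what a row does not reach only later rows make up. A row lasts 1/10 s, in which the tool goes at most 50 mm and 8.59 degrees, less where a joint would pass 70% of its speed; a pose out of reach is approached as far as the arm can. A call with a gripper value outside its range is refused whole. "grip" is the opening, from 0 (shut) to 1 (fully open), set as the call begins (left out, the last holds). The fingers move at their own pace and stop on an object; the grip force is fixed at half the most. Time passes only in rows, so rows that repeat a pose let the fingers close. It gives the time, the measured TCP pose, the force and the opening at its end, in the units of the state.
- monitor.get_obs(): the state, without advancing time (a new reading comes with each control period).
- optics.get_image(name): name is "scene" or "side" or "wrist"; returns a dict with "frame" (420x560x3 uint8, red, green, blue), "range_z" (420x560 float32, m along the optical axis (not along the pixel's ray), 0 where there is no reading), "K" (3x3 intrinsics, pixels), "view" (4x4, takes a point from world to camera coordinates); the wrist camera has in their place "T_tool_cam" (4x4, takes a point from camera to tool coordinates, whose origin is the TCP and whose axes are the flange's). Camera axes: x right, y down, z forward; pixel columns grow to the right and rows downward; lengths in m; the calibration is good to about 2 mm. A picture is of the moment at which its call begins: read the wrist's pose just before it.
- ticket.job_done(): hands the job in, once; it reports no verdict.
Trained networks look in a picture, given as the dict that the camera call returned (one of the last four; its "shot" number tells which), for a name from the list of things; names that differ only in an ending like _2 or _b are one class to them, and where a whole thing is asked for, a point or a joint stands for the part that bears it (a point fixed in the world has none). Each returns a list of dicts, best first, with "score" (0 to 1); they miss things now and then, are a little off and sometimes report something else, mostly with a low value. They report only what shows in the picture. A call takes as long as a camera call. They do not tell look-alikes from the thing itself.
- boxes_of(thing, picture): "box" ([left, top, width, height] in pixels, round what is visible of it).
- trace(thing, picture): "pixels" (420x560 bool, what is visible of it) and "box" ([left, top, width, height] in pixels, round what is visible of it).
The state is a dict: "t": time; "joint_positions": joint angles; "qd": joint speeds; "joint_torque": joint torques, N m; "eef_pos": TCP position; "ee_rot": TCP orientation; "contact_force": force on the tool from outside, world axes, zero at the start; "ft_torque": the same for the moment, N m; "gripper_width": opening from 0.0 (shut) to 1.0 (fully open).
Only numpy, scipy, OpenCV 4.12 (cv2) and the standard library are available. Lean on these libraries where they do the work, as an engineer would, in place of code of your own. Each camera call takes 0.05 s, during which the arm holds its last target. There are 200 camera calls.

## Working session

There is one attempt and no reset: what is moved stays moved. The work goes in short steps, Python scripts to look and compute and a tool call to move; the robot and the scene stay as the last step left them, time stands still between calls to the robot, and variables do not carry over. Pictures are saved under pics/ and viewed, about 8 in all and at most 12, crops included, and the job is handed in when it is done.

Besides the shell and the picture viewer there is one more tool, called as name([rows], argument=value, ...), one row to a line, values as JSON. jog_arm: Moves the arm, as the interface text tells. Its arguments: {"type":"object","properties":{"targets":{"type":"array"},"grip":{"type":"number"}},"required":["targets"]}

```bash
mkdir -p pics; ls; cat > h.py <<'E'
import numpy as np, cv2
from scipy.spatial.transform import Rotation as R
from cell import monitor, optics, ticket, boxes_of, trace
def shot(n):
    o=monitor.get_obs(); p=optics.get_image(n)
    if n=="wrist":
        T=np.eye(4); T[:3,:3]=R.from_euler('xyz',o['ee_rot'],degrees=True).as_matrix(); T[:3,3]=o['eef_pos']
        p['c2w']=T@p['T_tool_cam']
    else: p['c2w']=np.linalg.inv(p['view'])
    return p
def cloud(p):
    z=p['range_z']; v,u=np.indices(z.shape); K=p['K']
    c=np.stack([(u-K[0,2])/K[0,0]*z,(v-K[1,2])/K[1,1]*z,z],-1)
    w=c@p['c2w'][:3,:3].T+p['c2w'][:3,3]; w[z==0]=np.nan; return w
def proj(p,X):
    w=np.linalg.inv(p['c2w']); c=np.atleast_2d(X)@w[:3,:3].T+w[:3,3]; q=c@p['K'].T; return q[:,:2]/q[:,2:]
def save(p,f,crop=None,s=1):
    im=p['frame'][...,::-1]
    if crop: im=im[crop[1]:crop[3],crop[0]:crop[2]]
    cv2.imwrite(f,cv2.resize(im,None,fx=s,fy=s,interpolation=cv2.INTER_CUBIC))
E
python3 - <<'E'
from h import *
print(monitor.get_obs())
ims=[]
for n in("scene","side"):
    p=shot(n); w=cloud(p); ims.append(p['frame'])
    for t in("beacon","lens","gauge_block","gauge_large","gauge_mid","gauge_small","plug","screwdriver"):
        for d in trace(t,p)[:3]:
            m=d['pixels']; q=w[m]; q=q[~np.isnan(q[:,0])]
            print(n,t,round(d['score'],2),d['box'],np.round(np.median(q,0),3),np.round(np.percentile(q,98,axis=0),3),np.round(np.percentile(q,2,axis=0),3))
for i,n in enumerate(("scene","side")): cv2.imwrite(f'pics/{n}0.png',ims[i][...,::-1])
E
```

```text
pics
{'t': 0.0, 'joint_positions': array([-1.90840698e+00,  2.17380340e+01,  9.93959386e+01, -2.89712670e-03,
        5.89309415e+01, -1.90763342e+00]), 'qd': array([-0.02957537, -0.04170515, -0.0348614 ,  0.00606217,  0.05178423,
        0.01359136]), 'joint_torque': array([ 6.45993277e-04, -7.63727903e+01, -4.34372771e+01,  6.49972307e-02,
        4.23743343e-02, -1.55693674e-04]), 'eef_pos': array([ 6.99604440e-01, -9.14487306e-06,  2.27291281e-01]), 'ee_rot': array([-1.79935039e+02,  3.17570777e-04,  9.00007232e+01]), 'contact_force': array([0.24417256, 1.13658502, 0.6539128 ]), 'ft_torque': array([ 0.02232055, -0.00047766, -0.0460092 ]), 'gripper_width': 1.0013324141850652}
scene beacon 0.75 [332.3, 222.5, 73.9, 50.4] [0.584 0.275 0.037] [0.613 0.342 0.061] [0.499 0.183 0.003]
scene lens 0.84 [280.4, 184.3, 27.0, 24.2] [0.482 0.015 0.031] [0.505 0.044 0.062] [ 0.392 -0.05   0.002]
scene lens 0.7 [337.5, 192.9, 25.8, 17.8] [0.415 0.161 0.032] [0.436 0.191 0.062] [0.351 0.119 0.002]
scene gauge_block 0.71 [152.1, 167.3, 89.7, 48.1] [ 0.587 -0.252  0.033] [ 0.681 -0.195  0.037] [ 0
[... 1729 characters left out ...]
[0.682 0.069 0.066] [0.635 0.024 0.006]
side gauge_mid 0.35 [194.7, 167.1, 57.0, 40.0] [0.516 0.218 0.036] [0.597 0.313 0.061] [0.479 0.184 0.003]
side gauge_small 0.74 [392.0, 236.5, 18.8, 22.3] [ 0.62  -0.278  0.044] [ 0.648 -0.252  0.083] [ 0.606 -0.294  0.031]
side gauge_small 0.72 [192.8, 168.8, 61.6, 38.2] [0.514 0.217 0.036] [0.595 0.307 0.061] [0.479 0.185 0.004]
side plug 0.65 [246.4, 218.0, 30.9, 26.3] [ 0.453 -0.006  0.035] [0.488 0.033 0.061] [ 0.43  -0.029  0.019]
side plug 0.47 [173.9, 167.8, 23.0, 8.4] [0.521 0.423 0.017] [0.558 0.431 0.023] [0.494 0.416 0.006]
side screwdriver 0.79 [404.4, 292.4, 56.0, 52.4] [ 0.487 -0.426  0.021] [ 0.616 -0.412  0.027] [ 0.442 -0.435  0.005]
```

```bash
python3 - <<'E'
import cv2,numpy as np
a=cv2.imread('pics/scene0.png')[140:300,130:470];b=cv2.imread('pics/side0.png')[140:360,140:480]
cv2.imwrite('pics/v1.png',cv2.resize(np.vstack([a,b]),None,fx=1.57,fy=1.57,interpolation=cv2.INTER_CUBIC))
E
```

```text
(no output)
```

View pics/v1.png

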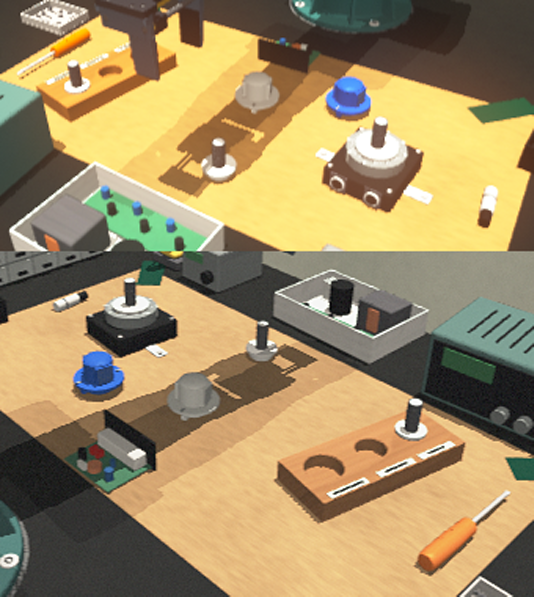

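Top: scene view. The white lens is at about (257,90), the blue one at (348,97), the gauge in the collar at (378,150) and the block at upper left. Bottom: side view, with the block's largest hole at its near-left end (323,465). Next I'll go above the beacon.

jog_arm([
  {"translation": [-3, 5, 2]},
  {"translation": [-6, 10, 4]},
  {"translation": [-9, 14, 5]},
  {"translation": [-12, 18, 6]},
  {"translation": [-14, 22, 6]},
  {"translation": [-15.5, 25.8, 6]},
  {"translation": [-15.5, 25.8, 6]},
  {"translation": [-15.5, 25.8, 6]},
], grip=1)

```text
invalid input
```

```bash
python3 - <<'E'
from h import *
p=shot("wrist"); np.savez('w1.npz',**{k:p[k] for k in('frame','range_z','K','c2w')})
print(np.round(p['c2w'],3), np.round(monitor.get_obs()['eef_pos'],4))
w=cloud(p)
for t in("beacon","lens","gauge_large","gauge_mid"):
    for d in trace(t,p)[:3]:
        q=w[d['pixels']]; q=q[~np.isnan(q[:,0])]
        print(t,round(d['score'],2),d['box'],np.round(np.median(q,0),3),np.round(np.percentile(q,98,axis=0),3),np.round(np.percentile(q,2,axis=0),3))
save(p,'pics/v2.png',s=1.4)
E
```

```text
[[ 1.    -0.     0.001  0.7  ]
 [ 0.    -0.957 -0.289  0.083]
 [ 0.001  0.289 -0.957  0.384]
 [ 0.     0.     0.     1.   ]] [0.7    0.     0.2279]
beacon 0.58 [81.7, 3.4, 107.2, 44.3] [0.544 0.198 0.006] [0.602 0.205 0.032] [0.503 0.165 0.001]
lens 0.76 [0.0, 10.1, 48.7, 77.3] [0.421 0.151 0.021] [0.438 0.191 0.051] [0.389 0.12  0.016]
lens 0.73 [53.0, 147.6, 72.6, 58.5] [0.48  0.014 0.038] [0.505 0.044 0.059] [ 0.447 -0.027  0.018]
gauge_mid 0.84 [226.0, 118.3, 40.8, 52.1] [0.665 0.053 0.019] [0.685 0.075 0.065] [0.639 0.026 0.017]
gauge_mid 0.22 [56.3, 147.3, 65.9, 61.2] [0.48  0.013 0.037] [0.505 0.044 0.059] [ 0.446 -0.027  0.019]
```

View pics/v2.png

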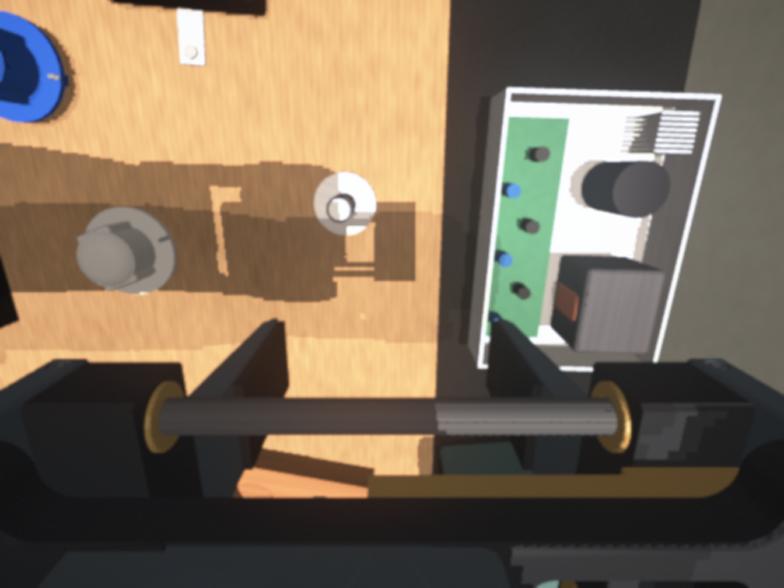

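The jog needs a twist in every row. The wrist view shows the white lens at (125,250), the mid gauge at (345,203) and the blue lens at the left edge. The camera looks towards +y, so I'll stop short of the beacon.

jog_arm([
  {"translation": [-4, 3, 2], "twist": 0},
  {"translation": [-8, 6, 4], "twist": 0},
  {"translation": [-12, 9, 5], "twist": 0},
  {"translation": [-15, 11.5, 6], "twist": 0},
  {"translation": [-16, 13, 6], "twist": 0},
  {"translation": [-16, 13, 6], "twist": 0},
  {"translation": [-16, 13, 6], "twist": 0},
], grip=1)

```text
t: 1.85
eef_pos: [0.5406, 0.1299, 0.2879]
ee_rot: [180.0, 0.0, 90.0]
contact_force: [-0.3, -0.1, -1.0]
gripper_width: 0.998
```

```bash
python3 - <<'E'
from h import *
p=shot("wrist"); np.savez('w1.npz',**{k:p[k] for k in('frame','range_z','K','c2w')})
print(np.round(monitor.get_obs()['eef_pos'],4))
w=cloud(p)
for t in("beacon","lens","gauge_large"):
    for d in trace(t,p)[:3]:
        q=w[d['pixels']]; q=q[~np.isnan(q[:,0])]
        print(t,round(d['score'],2),d['box'],np.round(np.median(q,0),3),np.round(np.percentile(q,98,axis=0),3),np.round(np.percentile(q,2,axis=0),3))
def circ(m,name):
    q=w[m][:,:2]; print(name,len(q),np.round(cv2.minEnclosingCircle(q.astype(np.float32)),4), np.round(q.mean(0),4))
near=np.hypot(w[...,0]-.545,w[...,1]-.258)<.07
for lo,hi,n in((.103,.115,'handle top'),(.0615,.067,'flange'),(.055,.0605,'collar')):
    m=near&(w[...,2]>lo)&(w[...,2]<hi)
    m=cv2.morphologyEx(m.astype(np.uint8),cv2.MORPH_OPEN,np.ones((3,3)))>0
    if m.sum(): circ(m,n)
save(p,'pics/v3.png',s=1.4)
E
```

```text
[0.5408 0.1295 0.2877]
beacon 0.77 [227.8, 8.5, 108.6, 144.4] [0.546 0.259 0.036] [0.608 0.341 0.059] [0.486 0.18  0.002]
lens 0.72 [148.3, 132.3, 59.9, 53.3] [0.408 0.161 0.031] [0.436 0.193 0.059] [0.364 0.12  0.002]
lens 0.62 [204.7, 227.7, 48.9, 48.7] [0.472 0.02  0.036] [0.503 0.045 0.059] [ 0.433 -0.014  0.019]
gauge_large 0.73 [252.3, 49.2, 54.2, 60.3] [0.545 0.257 0.063] [0.574 0.287 0.109] [0.517 0.23  0.059]Traceback (most recent call last):
  File "<stdin>", line 15, in <module>
  File "<stdin>", line 10, in circ
    return _wrapfunc(a, 'round', decimals=decimals, out=out)
    return _wrapit(obj, method, *args, **kwds)
    conv = _array_converter(obj)
ValueError: setting an array element with a sequence. The requested array has an inhomogeneous shape after 1 dimensions. The detected shape was (2,) + inhomogeneous part.
```

```bash
python3 - <<'E'
from h import *
p=dict(np.load('w1.npz')); w=cloud(p)
def circ(m,name):
    q=w[m][:,:2]; c,r=cv2.minEnclosingCircle(q.astype(np.float32)); print(name,len(q),np.round(c,4),round(r,4), np.round(q.mean(0),4), np.round(np.median(w[m][:,2]),4))
near=np.hypot(w[...,0]-.545,w[...,1]-.258)<.07
for lo,hi,n in((.103,.115,'handle top'),(.0615,.067,'flange'),(.055,.0605,'collar'),(.03,.04,'box')):
    m=near&(w[...,2]>lo)&(w[...,2]<hi)
    m=cv2.morphologyEx(m.astype(np.uint8),cv2.MORPH_OPEN,np.ones((3,3)))>0
    if m.sum(): circ(m,n)
# box yaw: top at z~.036
m=(np.hypot(w[...,0]-.545,w[...,1]-.258)<.1)&(w[...,2]>.031)
q=w[m][:,:2].astype(np.float32); print('box rect',cv2.minAreaRect(q))
np.set_printoptions(suppress=True)
save(p,'pics/v3.png',crop=(140,0,400,300),s=2)
E
```

```text
handle top 311 [0.5457 0.258 ] 0.0101 [0.5455 0.2578] 0.1079
flange 1812 [0.5458 0.2581] 0.0319 [0.5456 0.2579] 0.0628
collar 2302 [0.5456 0.2579] 0.0468 [0.5454 0.259 ] 0.0577
box 3665 [0.545 0.258] 0.0701 [0.5454 0.2574] 0.0356
box rect ((0.5447699427604675, 0.23603831231594086), (0.15604327619075775, 0.12609191238880157), 85.349365234375)
```

View pics/v3.png

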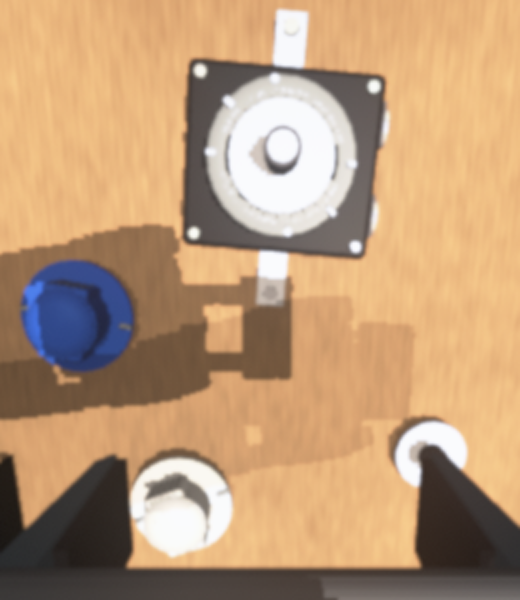

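The beacon is at about (0.5457, 0.258) with yaw about -4.5°. The collar's notch marks are at (210,152) and (352,162), and the half-way marks at (228,100) and (333,211). Now I'll grasp the gauge.

jog_arm([
  {"translation": [0.2, 5, -2], "twist": 0},
  {"translation": [0.4, 9, -5], "twist": 0},
  {"translation": [0.5, 12, -8], "twist": 0},
  {"translation": [0.5, 12.8, -11.5], "twist": 0},
  {"translation": [0.5, 12.8, -15.5], "twist": 0},
  {"translation": [0.5, 12.8, -18.5], "twist": 0},
  {"translation": [0.5, 12.8, -20.5], "twist": 0},
  {"translation": [0.5, 12.8, -20.5], "twist": 0},
], grip=0.7)

```text
t: 2.85
eef_pos: [0.5438, 0.2568, 0.0798]
ee_rot: [-179.7, 0.1, 90.0]
contact_force: [0.4, -0.2, -0.7]
gripper_width: 0.699
```

jog_arm([
  {"translation": [0, 0, 0], "twist": 0},
  {"translation": [0, 0, 0], "twist": 0},
  {"translation": [0, 0, 0], "twist": 0},
  {"translation": [0, 0, 0], "twist": 0},
  {"translation": [0, 0, 0], "twist": 0},
], grip=0)

```text
t: 3.35
eef_pos: [0.5453, 0.2581, 0.0836]
ee_rot: [179.9, -0.0, 90.0]
contact_force: [0.2, 0.8, -0.3]
gripper_width: 0.293
```

jog_arm([
  {"translation": [0, 0, 0], "twist": 0},
  {"translation": [0, 0, 0], "twist": 0},
  {"translation": [0, 0, 0], "twist": 0},
  {"translation": [0, 0, 2], "twist": 0},
  {"translation": [0, 0, 5], "twist": 0},
  {"translation": [0, 0, 9], "twist": 0},
  {"translation": [0, 0, 11], "twist": 0},
  {"translation": [0, -4, 12], "twist": 0},
  {"translation": [0, -8, 12], "twist": 0},
], grip=0)

```text
t: 4.25
eef_pos: [0.5455, 0.1778, 0.2045]
ee_rot: [179.9, -0.0, 90.1]
contact_force: [0.4, -0.8, -2.7]
gripper_width: 0.214
```

```bash
python3 - <<'E'
from h import *
p=shot("side"); w=cloud(p); print(monitor.get_obs()['gripper_width'])
m=(w[...,0]>.38)&(w[...,0]<.72)&(w[...,1]<-.17)&(w[...,1]>-.37)&(abs(w[...,2]-.032)<.004)
m=cv2.morphologyEx(m.astype(np.uint8),cv2.MORPH_OPEN,np.ones((2,2)))>0
q=w[m][:,:2].astype(np.float32); r=cv2.minAreaRect(q); print(r,np.median(w[m][:,2]))
# hole boundary: hole pixels (below top) inside the rect
b=cv2.boxPoints(r); print(b)
E
```

```text
0.21215520114761294
((0.5667558908462524, -0.2711392045021057), (0.09864415973424911, 0.2868622839450836), 77.48079681396484) nan
[[ 0.41604364 -0.28819746]
 [ 0.69608533 -0.3503797 ]
 [ 0.71746814 -0.25408095]
 [ 0.43742645 -0.1918987 ]]
```

jog_arm([
  {"translation": [0, -4.5, 1], "twist": 0},
  {"translation": [0, -9, 2], "twist": 0},
  {"translation": [-0.5, -14, 3], "twist": 0},
  {"translation": [-1, -19, 4], "twist": 0},
  {"translation": [-2, -24, 5], "twist": 0},
  {"translation": [-3, -29, 5], "twist": 0},
  {"translation": [-4, -34, 5], "twist": 0},
  {"translation": [-5, -39, 5], "twist": 0},
  {"translation": [-6, -44, 5], "twist": 0},
  {"translation": [-6, -48, 5], "twist": 0},
])

```text
t: 5.3
eef_pos: [0.4835, -0.3038, 0.2527]
ee_rot: [-180.0, -0.0, 90.0]
contact_force: [1.2, -0.0, -1.4]
gripper_width: 0.212
```

jog_arm([
  {"translation": [0, -4, 0], "twist": 0},
  {"translation": [0, -5, 0], "twist": 0},
  {"translation": [0, -5, 0], "twist": 0},
  {"translation": [0, -5, 0], "twist": 0},
])

```text
t: 5.7
eef_pos: [0.4848, -0.351, 0.2524]
ee_rot: [-180.0, -0.0, 90.0]
contact_force: [-0.8, 0.7, -1.6]
gripper_width: 0.212
```

```bash
python3 - <<'E'
from h import *
p=shot("wrist"); np.savez('w2.npz',**{k:p[k] for k in('frame','range_z','K','c2w')})
o=monitor.get_obs(); print(o['eef_pos'],o['gripper_width'])
w=cloud(p)
for t in("gauge_block","gauge_large","gauge_small"):
    for d in trace(t,p)[:2]:
        q=w[d['pixels']]; q=q[~np.isnan(q[:,0])]
        print(t,round(d['score'],2),d['box'],np.round(np.median(q,0),3),np.round(np.percentile(q,98,axis=0),3),np.round(np.percentile(q,2,axis=0),3))
save(p,'pics/v4.png',s=1.4)
E
```

```text
[ 0.48494114 -0.3507054   0.25263592] 0.21343666569227718
gauge_block 0.91 [223.3, 49.7, 220.1, 127.7] [ 0.541 -0.26   0.032] [ 0.672 -0.204  0.034] [ 0.434 -0.325  0.011]
gauge_large 0.95 [228.0, 197.7, 97.3, 87.6] [ 0.485 -0.34   0.232] [ 0.514 -0.32   0.278] [ 0.456 -0.352  0.23 ]
gauge_small 0.73 [378.6, 106.4, 43.6, 34.9] [ 0.622 -0.274  0.038] [ 0.641 -0.255  0.083] [ 0.608 -0.293  0.035]
```

View pics/v4.png

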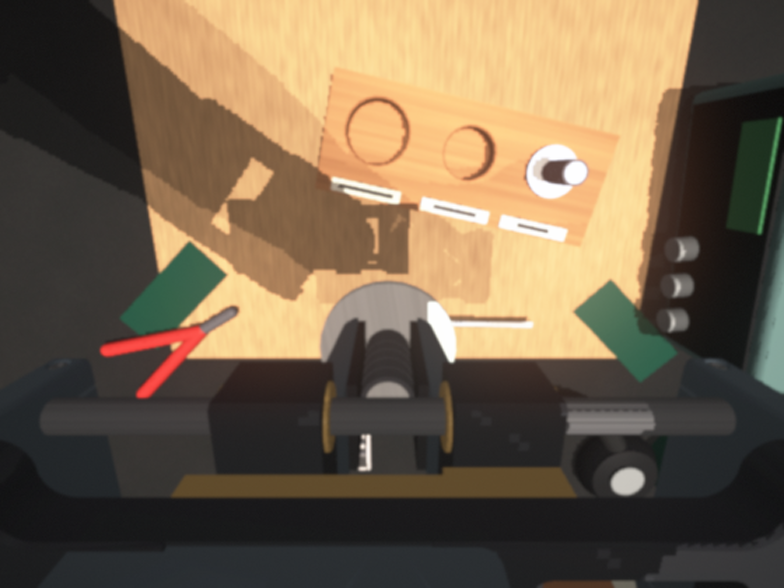

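View: the block's large hole is at (377,131), the mid hole at (468,152) and the small gauge at (555,170). The gauge is held upright under the fingers, its flange around (388,340). Next I'll fit the hole mouth.

```bash
python3 - <<'E'
from h import *
p=dict(np.load('w2.npz')); w=cloud(p); K=p['K']
v,u=np.indices(p['range_z'].shape); d=np.stack([(u-K[0,2])/K[0,0],(v-K[1,2])/K[1,1],np.ones(u.shape)],-1)@p['c2w'][:3,:3].T; o=p['c2w'][:3,3]
zt=np.nanmedian(w[(abs(w[...,0]-.54)<.08)&(abs(w[...,1]+.26)<.04)&(abs(w[...,2]-.032)<.006)][:,2]); print('ztop',zt)
P=o+d*((zt-o[2])/d[...,2])[...,None]
for c,R0 in(((.469,-.235),.035),((.55,-.253),.03)):
    for it in range(3):
        m=(np.hypot(P[...,0]-c[0],P[...,1]-c[1])<R0)&(w[...,2]<zt-.0035)
        m=cv2.morphologyEx(m.astype(np.uint8),cv2.MORPH_OPEN,np.ones((3,3)))
        n,l,s,cc=cv2.connectedComponentsWithStats(m); k=1+np.argmax(s[1:,4]); q=P[l==k][:,:2].astype(np.float32)
        c2,r=cv2.minEnclosingCircle(q); c=q.mean(0)
    print(s[k],'enc',c2,r,'mean',c,'area r',np.sqrt(cv2.contourArea(cv2.convexHull(q))/np.pi))
m=(abs(w[...,2]-.2325)<.004)&(np.hypot(w[...,0]-.485,w[...,1]+.345)<.045)
print('flange',np.median(w[m][:,2]),cv2.minEnclosingCircle(w[m][:,:2].astype(np.float32)), w[m][:,1].max(), w[m][:,0].min(),w[m][:,0].max())
m=(abs(w[...,2]-.2785)<.004)&(np.hypot(w[...,0]-.485,w[...,1]+.345)<.02)
E
```

```text
ztop 0.03189802401762076
[ 248   70   44   48 1637] enc (0.47631993889808655, -0.2407650202512741) 0.02668229676783085 mean [ 0.4763761  -0.24045838] area r 0.026312754932233718
[ 317   91   36   37 1032] enc (0.5557815432548523, -0.25816088914871216) 0.02182612195611 mean [ 0.5557604 -0.2579447] area r 0.02129235800053229
flange 0.2318845363414427 ((0.4848066568374634, -0.3505611717700958), 0.03212877735495567) -0.3185351384371254 0.45278060717461033 0.5165721294609378
```

jog_arm([
  {"translation": [-0.4, 4.5, -2], "twist": 0},
  {"translation": [-0.8, 9, -4], "twist": 0},
  {"translation": [-0.85, 11, -7.5], "twist": 0},
  {"translation": [-0.85, 11, -12], "twist": 0},
  {"translation": [-0.85, 11, -15], "twist": 0},
  {"translation": [-0.85, 11, -17], "twist": 0},
  {"translation": [-0.85, 11, -17], "twist": 0},
  {"translation": [-0.85, 11, -17], "twist": 0},
])

```text
t: 6.7
eef_pos: [0.4768, -0.2417, 0.0835]
ee_rot: [-180.0, -0.0, 90.0]
contact_force: [0.3, 0.1, -1.5]
gripper_width: 0.213
```

jog_arm([
  {"translation": [0, 0, -0.5], "twist": 0},
  {"translation": [0, 0, -1], "twist": 0},
  {"translation": [0, 0, -1.5], "twist": 0},
  {"translation": [0, 0, -2], "twist": 0},
  {"translation": [0, 0, -2.5], "twist": 0},
  {"translation": [0, 0, -2.5], "twist": 0},
])

```text
t: 7.3
eef_pos: [0.4764, -0.242, 0.0574]
ee_rot: [-180.0, -0.0, 90.0]
contact_force: [-0.5, -0.2, -3.0]
gripper_width: 0.214
```

jog_arm([
  {"translation": [0, 0, 0], "twist": 0},
  {"translation": [0, 0, 0], "twist": 0},
  {"translation": [0, 0, 0], "twist": 0},
  {"translation": [0, 0, 0], "twist": 0},
  {"translation": [0, 0, 3], "twist": 0},
  {"translation": [0, 0, 7], "twist": 0},
  {"translation": [0, 0, 12], "twist": 0},
  {"translation": [0, 4, 16], "twist": 0},
  {"translation": [0, 9, 18], "twist": 0},
  {"translation": [0, 11, 18], "twist": 0},
], grip=0.7)

```text
t: 8.3
eef_pos: [0.4773, -0.1306, 0.2408]
ee_rot: [179.8, 0.1, 90.0]
contact_force: [-0.7, 0.2, 0.3]
gripper_width: 0.7
```

```bash
python3 - <<'E'
from h import *
for n in("side","wrist"):
    p=shot(n); w=cloud(p)
    if n=="wrist": np.savez('w3.npz',**{k:p[k] for k in('frame','range_z','K','c2w')}); save(p,'pics/v5.png',s=1.4)
    for t in("gauge_large","lens","gauge_small"):
      for d in trace(t,p)[:3]:
        q=w[d['pixels']]; q=q[~np.isnan(q[:,0])]
        print(n,t,round(d['score'],2),d['box'],np.round(np.median(q,0),3),np.round(np.percentile(q,98,axis=0),3),np.round(np.percentile(q,2,axis=0),3))
o=monitor.get_obs(); print(o['eef_pos'],o['gripper_width'],o['t'])
E
```

```text
side gauge_large 0.7 [330.7, 256.0, 30.5, 32.5] [ 0.468 -0.247  0.038] [ 0.509 -0.212  0.083] [ 0.444 -0.272  0.033]
side gauge_large 0.61 [315.2, 242.7, 121.8, 68.0] [ 0.538 -0.285  0.032] [ 0.666 -0.198  0.035] [ 0.421 -0.336  0.002]
side lens 0.83 [185.8, 204.2, 33.2, 27.8] [0.387 0.141 0.031] [0.43  0.185 0.061] [0.361 0.118 0.006]
side lens 0.66 [245.1, 215.6, 34.6, 33.1] [ 0.454 -0.005  0.033] [0.496 0.04  0.061] [ 0.428 -0.029  0.005]
side gauge_small 0.78 [391.9, 237.3, 20.9, 21.8] [ 0.62  -0.278  0.047] [ 0.643 -0.254  0.083] [ 0.606 -0.293  0.033]
wrist gauge_large 0.79 [251.8, 241.6, 48.6, 44.2] [ 0.477 -0.234  0.037] [ 0.505 -0.211  0.082] [ 0.448 -0.265  0.034]
wrist lens 0.73 [233.2, 28.2, 69.6, 74.3] [0.468 0.005 0.022] [0.503 0.044 0.06 ] [ 0.431 -0.029  0.001]
wrist gauge_small 0.23 [242.5, 223.7, 172.4, 63.8] [ 0.513 -0.226  0.031] [ 0.652 -0.192  0.033] [ 0.431 -0.271  0.002]
[ 0.47637595 -0.13275059  0.23749753] 0.7007374528796689 8.7
```

View pics/v5.png

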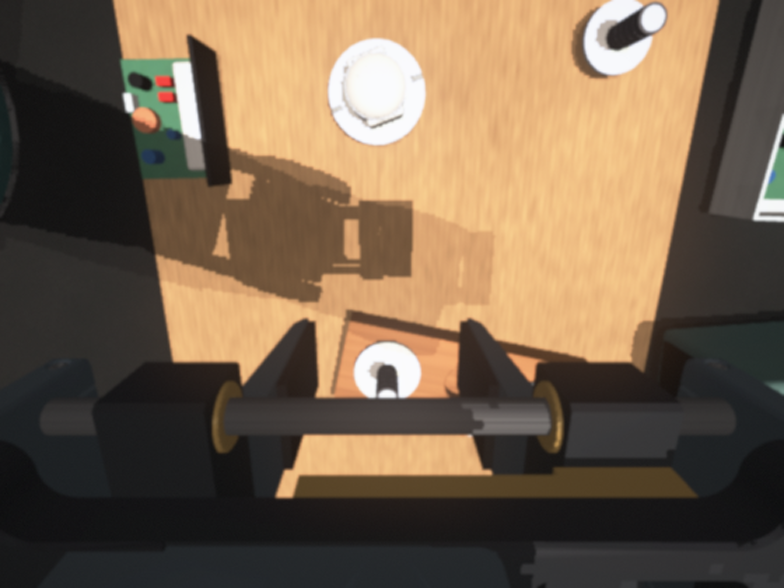

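The gauge is home, its flange at (387,370) lying on the block with flange top z about 0.037. The lens is at (377,90), with ribs at (334,108) and (418,77). Next I'll work out its centre and yaw, and the collar yaw.

```bash
python3 - <<'E'
from h import *
def rect(p,c,z,r=.06,n=400):
    g=np.linspace(-r,r,n,dtype=np.float32); X,Y=np.meshgrid(c[0]+g,c[1]-g)
    q=proj(p,np.stack([X.ravel(),Y.ravel(),np.full(X.size,z)],1)).astype(np.float32).reshape(n,n,2)
    return cv2.remap(p['frame'][...,::-1].copy(),q[...,0],q[...,1],cv2.INTER_CUBIC)
p=dict(np.load('w3.npz')); w=cloud(p)
near=np.hypot(w[...,0]-.467,w[...,1]-.007)<.05
m=near&(abs(w[...,2]-.021)<.0025); q=w[m][:,:2].astype(np.float32); c,r=cv2.minEnclosingCircle(q); print('rim',c,r,np.median(w[m][:,2]))
m2=near&(w[...,2]>.056); q=w[m2][:,:2].astype(np.float32); print('top',cv2.minEnclosingCircle(q),w[m2][:,2].max())
m3=near&(w[...,2]>.024); print('body rect',cv2.minAreaRect(w[m3][:,:2].astype(np.float32)))
a=rect(p,c,.021)
p1=dict(np.load('w1.npz')); w1=cloud(p1)
c1=(.5457,.258); dd=np.hypot(w1[...,0]-c1[0],w1[...,1]-c1[1])
m=(dd<.09)&(w1[...,2]>.031)&(w1[...,2]<.075)&(abs(w1[...,0]-c1[0])<.075)
m=cv2.morphologyEx(m.astype(np.uint8),cv2.MORPH_OPEN,np.ones((5,5)))>0
print('box',cv2.minAreaRect(w1[m][:,:2].astype(np.float32)))
cv2.imwrite('pics/v6.png',np.hstack([a,rect(p1,c1,.058)]))
E
```

```text
rim (0.46784430742263794, 0.008147655054926872) 0.040060561150312424 0.020816473455018913
top ((0.4677974283695221, 0.007826445624232292), 0.02143801376223564) 0.06136104364747297
body rect ((0.46772000193595886, 0.00764806941151619), (0.05468685179948807, 0.053419530391693115), 67.7164077758789)
box ((0.5464615225791931, 0.2580103278160095), (0.1118997260928154, 0.1259126216173172), 85.384033203125)
```

View pics/v6.png

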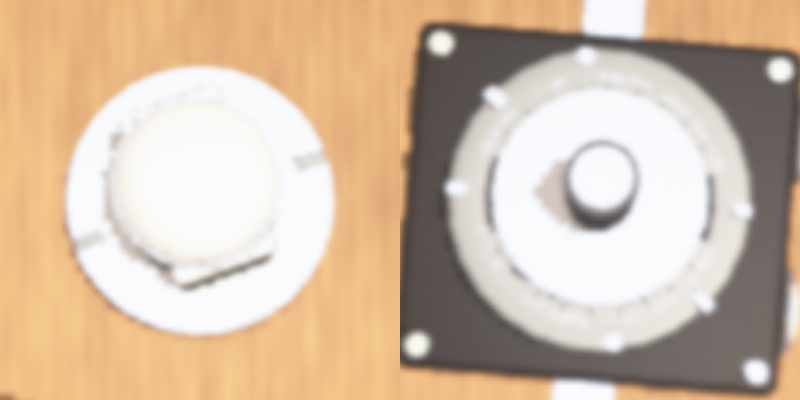

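Rectified views: the lens ribs lie along about +20°. The collar notch marks, (457,188) and (742,210), give -4.4°, and the box fit gives -4.6°. I'll turn the jaws by 110° for the lens grips.

jog_arm([
  {"translation": [-0.3, 4, 0], "twist": 8.5},
  {"translation": [-0.6, 8, 0], "twist": 17},
  {"translation": [-0.8, 12, -2], "twist": 25.5},
  {"translation": [-0.9, 14, -4], "twist": 34},
  {"translation": [-0.9, 14, -6], "twist": 42.5},
  {"translation": [-0.9, 14, -7], "twist": 51},
  {"translation": [-0.9, 14, -8], "twist": 59.5},
  {"translation": [-0.9, 14, -9], "twist": 68},
  {"translation": [-0.9, 14, -10], "twist": 76.5},
  {"translation": [-0.9, 14, -10], "twist": 85},
], grip=1)

```text
t: 9.7
eef_pos: [0.4668, 0.0074, 0.1364]
ee_rot: [-180.0, -0.1, 175.3]
contact_force: [-0.7, 0.2, -0.1]
gripper_width: 1.002
```

jog_arm([
  {"translation": [0, 0, 0], "twist": 8.5},
  {"translation": [0, 0, 0], "twist": 17},
  {"translation": [0, 0, 0], "twist": 25},
  {"translation": [0, 0, -2], "twist": 25},
  {"translation": [0, 0, -5], "twist": 25},
  {"translation": [0, 0, -8], "twist": 25},
  {"translation": [0, 0, -9.6], "twist": 25},
  {"translation": [0, 0, -9.8], "twist": 25},
  {"translation": [0, 0, -9.8], "twist": 25},
])

```text
t: 10.6
eef_pos: [0.4675, 0.0076, 0.0397]
ee_rot: [180.0, -0.1, -160.0]
contact_force: [0.4, 0.2, 1.5]
gripper_width: 0.999
```

jog_arm([
  {"translation": [0, 0, 0], "twist": 0},
  {"translation": [0, 0, 0], "twist": 0},
  {"translation": [0, 0, 0], "twist": 0},
  {"translation": [0, 0, 0], "twist": 0},
  {"translation": [0, 0, 0], "twist": 0},
  {"translation": [0, 0, 0], "twist": 0},
  {"translation": [0, 0, 0], "twist": 0},
], grip=0.2)

```text
t: 11.3
eef_pos: [0.4676, 0.008, 0.0401]
ee_rot: [-180.0, 0.0, -160.0]
contact_force: [-1.1, -0.5, 5.2]
gripper_width: 0.541
```

jog_arm([
  {"translation": [0, 0, 2], "twist": 0},
  {"translation": [0, 0, 6], "twist": 0},
  {"translation": [0.5, 3, 10], "twist": 0},
  {"translation": [2, 7, 11], "twist": -8},
  {"translation": [3, 11.5, 11], "twist": -16},
  {"translation": [5, 16, 11], "twist": -24.5},
  {"translation": [6.5, 20, 11], "twist": -24.5},
  {"translation": [7.8, 24, 11], "twist": -24.5},
  {"translation": [7.8, 25, 11], "twist": -24.5},
  {"translation": [7.8, 25, 11], "twist": -24.5},
])

```text
t: 12.3
eef_pos: [0.5451, 0.259, 0.1494]
ee_rot: [-180.0, -0.0, 175.6]
contact_force: [-0.0, -0.5, -0.9]
gripper_width: 0.544
```

```bash
python3 - <<'E'
from h import *
p=shot("wrist"); np.savez('w4.npz',**{k:p[k] for k in('frame','range_z','K','c2w')}); w=cloud(p)
o=monitor.get_obs(); print(o['eef_pos'],o['ee_rot'],o['gripper_width'],o['contact_force'])
x,y,z=o['eef_pos']
m=(abs(w[...,2]-(z-.019))<.003)&(np.hypot(w[...,0]-x,w[...,1]-y)<.05)
q=w[m][:,:2].astype(np.float32); print('rim',cv2.minEnclosingCircle(q),np.median(w[m][:,2]))
m=(abs(w[...,2]-.058)<.003)&(np.hypot(w[...,0]-.5457,w[...,1]-.258)<.055)
q=w[m][:,:2].astype(np.float32); print('collar',cv2.minEnclosingCircle(q),m.sum())
save(p,'pics/v7.png',s=1.4)
E
```

```text
[0.54483816 0.25782386 0.14938911] [-1.79961536e+02 -5.48902114e-02  1.75562374e+02] 0.5502367047259117 [-0.46720711 -0.34309532 -0.52444595]
rim ((0.5367269515991211, 0.2600295841693878), 0.03915885090827942) 0.13022705353008168
collar ((0.5409961342811584, 0.25848060846328735), 0.04567721486091614) 2029
```

View pics/v7.png

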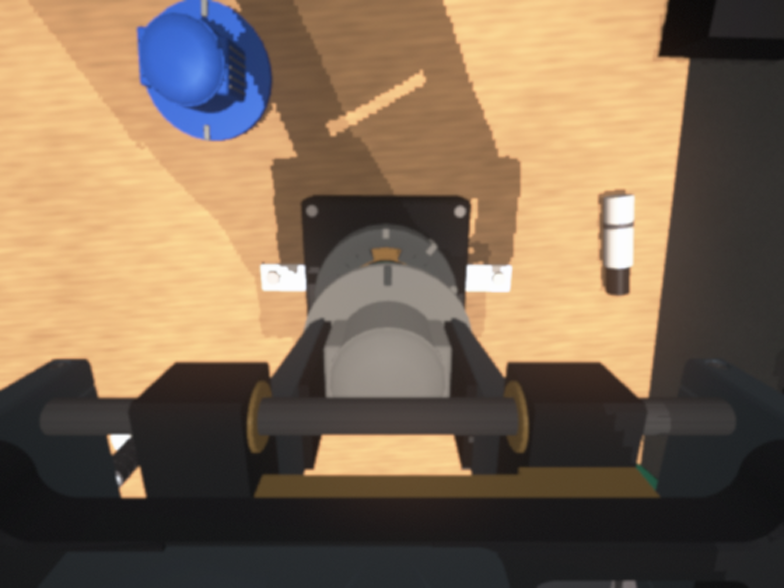

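The lens is held upright, its rib at (388,275) in line with the notch mark at (386,233). The hidden halves bias the enclosing circles, so I'll fit fixed-radius arcs.

```bash
python3 - <<'E'
from h import *
from scipy.optimize import least_squares
p=dict(np.load('w4.npz')); w=cloud(p)
def fit(z,R0,c):
    m=(abs(w[...,2]-z)<.0025)&(np.hypot(w[...,0]-c[0],w[...,1]-c[1])<R0+.008)&(w[...,0]<c[0]-.005)
    q=w[m][:,:2]; a=np.arctan2(q[:,1]-c[1],q[:,0]-c[0])%(2*np.pi); b=np.round(a*40).astype(int); r=np.hypot(*(q-c).T)
    e=np.array([q[b==k][np.argmax(r[b==k])] for k in np.unique(b)]); 
    s=least_squares(lambda x:np.hypot(e[:,0]-x[0],e[:,1]-x[1])-R0,c,loss='soft_l1',f_scale=.0007); print(z,s.x,len(e),np.abs(s.fun).mean())
fit(.1302,.040,np.array([.545,.258])); fit(.058,.046,np.array([.5457,.258]))
E
```

```text
0.1302 [0.54503697 0.25937123] 108 0.0001918850841719016
0.058 [0.54598728 0.25810177] 117 0.0003804493652914767
```

jog_arm([
  {"translation": [0.06, -0.08, -2], "twist": 0},
  {"translation": [0.06, -0.08, -4], "twist": 0},
  {"translation": [0.06, -0.08, -4.8], "twist": 0},
  {"translation": [0.06, -0.08, -5.1], "twist": 0},
  {"translation": [0.06, -0.08, -5.4], "twist": 0},
  {"translation": [0.06, -0.08, -5.7], "twist": 0},
  {"translation": [0.06, -0.08, -5.8], "twist": 0},
])

```text
t: 13.05
eef_pos: [0.5463, 0.2572, 0.0922]
ee_rot: [180.0, 0.0, 175.5]
contact_force: [-0.3, -0.3, 0.3]
gripper_width: 0.549
```

Free entry, so I'll go on down to the seat.

jog_arm([
  {"translation": [0, 0, -0.3], "twist": 0},
  {"translation": [0, 0, -0.6], "twist": 0},
  {"translation": [0, 0, -0.85], "twist": 0},
  {"translation": [0, 0, -1.05], "twist": 0},
  {"translation": [0, 0, -1.05], "twist": 0},
  {"translation": [0, 0, -1.05], "twist": 0},
])

```text
t: 13.65
eef_pos: [0.5461, 0.2572, 0.082]
ee_rot: [-180.0, -0.0, 175.5]
contact_force: [-5.1, -1.6, 12.6]
gripper_width: 0.548
```

Seated: 12 N of upward push at the expected height. Now I'll turn clockwise in two parts.

jog_arm([
  {"translation": [-0.05, 0, 0], "twist": -4},
  {"translation": [-0.05, 0, 0], "twist": -8},
  {"translation": [-0.05, 0, 0], "twist": -12},
  {"translation": [-0.05, 0, 0], "twist": -16},
  {"translation": [-0.05, 0, 0], "twist": -20},
  {"translation": [-0.05, 0, 0], "twist": -24},
  {"translation": [-0.05, 0, 0], "twist": -28},
  {"translation": [-0.05, 0, 0], "twist": -30},
  {"translation": [-0.05, 0, 0], "twist": -30},
])

```text
t: 14.55
eef_pos: [0.5462, 0.2571, 0.0821]
ee_rot: [180.0, 0.0, 145.4]
contact_force: [0.1, -3.8, 9.9]
gripper_width: 0.546
```

```bash
python3 - <<'E'
from h import *
for i in range(2):
    o=monitor.get_obs(); print(o['eef_pos'],o['ee_rot'],o['gripper_width'],o['contact_force'],o['ft_torque'])
    p=shot("wrist")
save(p,'pics/v8.png',crop=(160,100,400,320),s=2.5)
E
```

```text
[0.54617186 0.25713871 0.08205859] [1.79982612e+02 4.24434094e-02 1.45444540e+02] 0.5462169717951012 [ 0.06172945 -3.81310425  9.89893368] [-0.69213063  0.24309036  0.09160123]
[0.54615391 0.25715324 0.08205384] [1.79981062e+02 3.99059380e-02 1.45497771e+02] 0.5449416709296739 [ 0.27608081 -2.92641623  8.83183353] [-0.74208631  0.26374707  0.0642897 ]
```

View pics/v8.png

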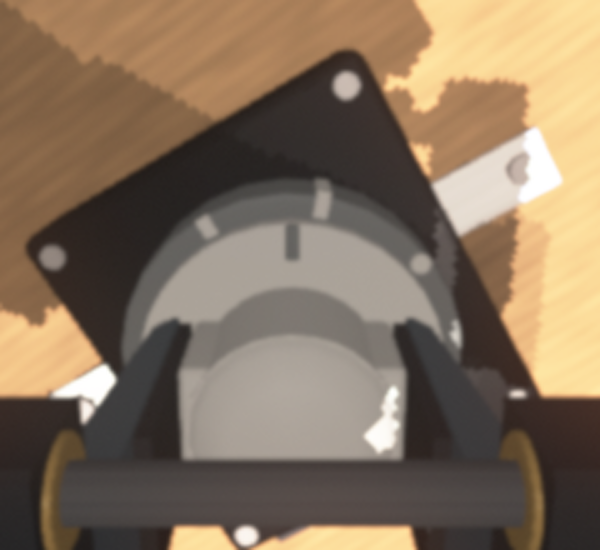

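The lens rib at (292,242) has turned from the notch mark (207,226) about three quarters of the way to the half-way mark (322,198), so I'll add the last 10°.

jog_arm([
  {"translation": [0, 0.03, 0], "twist": -3},
  {"translation": [0, 0.03, 0], "twist": -6},
  {"translation": [0, 0.03, 0], "twist": -9},
  {"translation": [0, 0.03, 0], "twist": -10},
  {"translation": [0, 0.03, 0], "twist": -10},
  {"translation": [0, 0.03, 0], "twist": -10},
])

```text
t: 15.25
eef_pos: [0.546, 0.2572, 0.082]
ee_rot: [-180.0, 0.0, 135.5]
contact_force: [-1.6, -6.1, 9.9]
gripper_width: 0.547
```

```bash
python3 - <<'E'
from h import *
o=monitor.get_obs(); print(o['eef_pos'],o['ee_rot'],o['gripper_width'],o['contact_force'],o['ft_torque'])
p=shot("wrist"); w=cloud(p)
save(p,'pics/v9.png',crop=(160,100,400,320),s=2.5)
from scipy.optimize import least_squares
c=np.array([.546,.258])
m=(abs(w[...,2]-.063)<.0025)&(np.hypot(w[...,0]-c[0],w[...,1]-c[1])<.048); print('rim z',np.median(w[m][:,2]))
s=shot("side"); ws=cloud(s); d=[x for x in trace("gauge_large",s)][:1]
for x in d:
    q=ws[x['pixels']]; print('gauge',np.nanpercentile(q,98,axis=0),np.nanpercentile(q,2,axis=0))
E
```

```text
[0.54601837 0.25719092 0.08204828] [-1.79991906e+02  3.53534422e-02  1.35513256e+02] 0.5466770371208938 [-1.61406435 -6.10961471  9.87754966] [-1.10255297  0.46374424  0.0112961 ]
rim z 0.06282553546462491
gauge [ 0.50398559 -0.20866019  0.08356544] [ 0.44389775 -0.27273937  0.03205537]
```

View pics/v9.png

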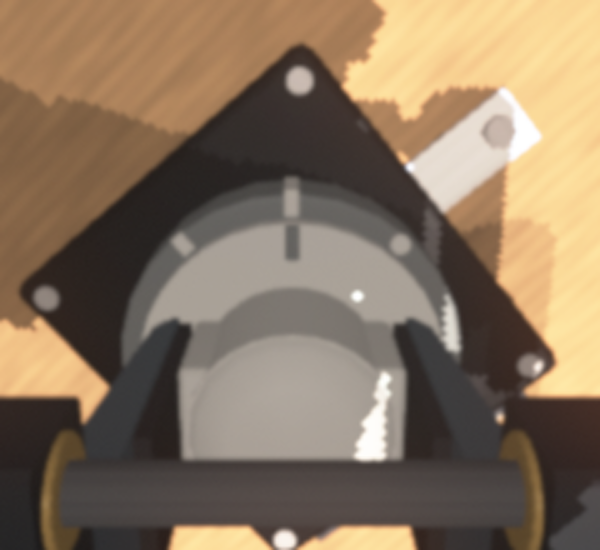

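The rib at (292,242) lines up with the half-way mark at (291,198). The rim top is at 0.0628, which is flush, and the grip is holding, so I'll hand in.

```bash
python3 -c "
from h import *
print(ticket.job_done()); o=monitor.get_obs(); print(o['t'],o['ee_rot'],o['gripper_width'])"
```

```text
the job is handed in; nothing more can be done
None
the job is handed in; nothing more can be done
```

The job is handed in, at about 15.4 s of the 58 s. The hand-in reports no verdict, so what follows is from my own last checks.

- **Large gauge:** I moved it from the collar into its 54 mm hole and let go. Its flange top measured about 37 mm above the bench, which means the flange is down on the block. The side camera just before hand-in still showed it there.
- **White lens:** The lugs went down through the notches without resistance. The rim top measured 62.8 mm against 63 mm nominal, so it is flush, with about 10 N still pressing it down.
- **Lens turn:** I turned it 40° clockwise to the middle mark. In the last wrist picture the lens rib lines up with the half-way mark, short of the lock dot. I felt no click, but I had no direct reading of the carrier.
- **Holding:** The gripper is still closed on the lens at a 0.547 opening (about 50 mm).
- **Disagreements:** Two collar-centre estimates differed by 1 to 1.5 mm, so I corrected halfway between them. A side force of 2 to 6 N remained on the seated lens.
- **Not checked:** I planned the moves to clear the other gauges, the connector and the screwdriver, but did not re-measure all of them at the end.
- **Refused call:** My first jog call was rejected because it left out the twist; nothing moved.

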